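# Flux a pendant's bezel ready for soldering

## Task

Get the pendant on the firebrick ready for soldering: take the brush from its rest, dip its bristles wholly into the open flux pot, then dab the bristle tip lightly on the floor of the pendant's bezel without shoving the pendant. Then lay the brush back in its rest as you found it and set the lid gently on the pot so that it sits flat and the flux does not dry out. Do not jab the pot with the brush, push the pot about or disturb the other tools.

Things in the scene. Friction and masses are not known exactly. Their poses are not given: they have to be found in the camera images.
- brush: Flux brush, red handle, loose, 32 g, 177 mm. Origin on its axis where it is gripped, 35 mm from the handle's end; +x to the bristles. Handle 10 mm square (x -35 to 66), square swelling 14 mm (66 to 94), round brass ferrule 8 mm (94 to 118), cream bristles (to 142). It starts in the rest sloping 45 deg, bristles down. Grip it from straight above, closing along its y, and use it at that slope.
- brush_tip (a point): End of the bristles, 142 mm from the brush's origin along its +x when unbent. The bristles are 24 mm long, 7 mm across at the root and 5 mm at the tip, and give like a soft spring, lengthwise (up to 9 mm) and up or down in the brush's x-z plane: about 0.15 N for each mm that the tip is pushed.
- rest: Brush rest, fixed: dark steel foot 130 x 60 x 10 mm, origin under its centre, with two wire forks (wire 5 mm) across its x: at x = 19 mm, under the ferrule, top of fork bottom 54 mm above the bench; at x = -18 mm, under the handle, 90 mm. Forks flare from 10 and 12 mm clear to 33 mm, 20 mm up. The brush lies in both, pointing along +x and 45 deg down; the lower fork stops its swelling.
- rest_grip (a point): Where the brush's origin lies when the brush is in the rest: 45 mm behind the rest's origin (its -x), 125 mm above the bench. Axes as the rest's.
- rest_tip (a point): Where the bristle end lies when the brush is in the rest: 55 mm ahead of the rest's origin (+x), 25 mm above the bench.
- pot: Open white porcelain flux pot, 64 mm across and 42 mm high, mouth 56 mm across, wall 4 mm, inner floor 6 mm above the bench, 0.25 kg, loose, standing on the bench. Origin at the centre of its underside, z up.
- pot_rim (a point): Centre of the pot's mouth at rim height, 42 mm above the pot's origin.
- lid: Blue porcelain lid, loose, about 80 g, on the bench beyond the pot, knob up. Origin under its centre, z up. From below: tapering locating lip 42 to 47 mm across, 6 mm high, loose in the pot's mouth; disc 66 mm across (z 6 to 12 mm); upright round knob 18 mm across to lift it by (z 12 to 34 mm). On the pot its origin lies 36 mm above the pot's origin.
- brick: Firebrick, fixed, 230 x 114 x 32 mm, pale tan; origin at the centre of its underside, long side along its x.
- pendant: Copper disc 50 mm across, 2.5 mm thick, with a small hanging eye at its edge, about 45 g, loose on the brick; origin under its centre, z up. In its middle a bright silver bezel wall (29 mm outside, 25 mm inside, 3.5 mm high) makes an open shallow cup; its rim is 6 mm above the brick.
- bezel (a point): Centre of the bezel's floor, 2.5 mm above the pendant's origin (34.5 mm above the bench).
- pliers: Bystander: pliers with orange handles, 140 mm long, 12 mm thick, lying on the bench nearer the robot. Origin under their middle.
- tin: Bystander: round aluminium tin, 52 mm across, 24 mm high, beyond the brick. Origin at the centre of its underside.
- file: Bystander: file with a wooden handle, 210 mm long, 20 mm thick, lying beyond the brick. Origin under its middle.
There are look-alikes about, which are no part of the job. Leave any orange, purple or yellow look-alike of the lid alone.

How it is judged:
By the outcome, as a careful person would: the job done as asked, in the order asked, and still so for the second after the job is handed in, with the robot touching nothing.
It also fails if it takes over 58 s, if anything falls off the work surface, if the arm or the gripper's body presses on something with over 40 N, if the wrist force passes 120 N, or if a joint passes its speed limit or range.

## Robot

A 6-joint arm with a two-finger parallel gripper is mounted at the origin on the work surface. World frame = base frame: x ahead of the robot, y to its left, z up, the work surface at z = 0. Lengths are in m, angles in degrees, forces in N, time in s.
With the tool pointing down it reaches from about 0.35 to 1 m from the base axis. Payload 7.1 kg.
Tool frame: the origin (TCP) lies midway between the tips of the shut fingers; the grasp point (between the pads) lies 19 mm behind it (arm.pinch_z is the z of the grasp point in the tool frame, in m); z points along the fingers, y is the line along which they close (so a half turn about z gives the same grasp; the last joint's range is limited). The gripper opens to 85 mm and grips with 20 to 120 N. Pads are 22 mm wide; open, the fingers measure 114 mm over their backs; the gripper's body (76 mm by 85 mm) begins 54 mm behind the grasp point. The pads swing forward as they close: fully open they stand 13 mm farther back than shut.
Start: joints at [-64.458, 24.242, 93.386, -0, 62.372, -1.089], TCP at [0.28, -0.559, 0.231] pointing down, gripper open.
Joint ranges: [-172.04, 172.04], [-51.8, 120.97], [4.93, 147.93], [-75.15, 255.16], [6.16, 154.13], [-145.62, 145.62]. Speed limits (degrees/s): [136.94, 136.94, 172.46, 180, 180, 180].

## Interface

Orientations are given as a 3x3 rotation matrix whose columns are the frame's x, y, z axes.
In Python, from workcell import arm gives the robot as it stands. The module is installed in compiled form; this text tells all that it offers.
- The arm moves only by the tool apply_moves, never from a script. Its argument "plan" is a list of rows, each a list of 7 numbers: the turn, a rotation vector about the tool's x, y, z in degrees, then the shift along the tool's x, y, z in mm, then the finger opening in mm, from 0 to 85.4. A call has 1 to 20 rows; each row is the pose to reach, as a shift and turn from the pose commanded when the call began, along the tool's axes at that moment; what a row does not reach only later rows make up. A row lasts 1/10 s, in which the tool goes at most 50 mm and 8.59 degrees, less where a joint would pass 70% of its speed; a pose out of reach is approached as far as the arm can. A call with a gripper value outside its range is refused whole. The fingers move at their own pace and stop on an object; "force" is the grip in N (left out, the last holds). Time passes only in rows, so rows that repeat a pose let the fingers close. It gives the time, the measured TCP pose, the force, the opening and the grip force at its end, in the units of the state.
- arm.read_state(): the state, without advancing time (a new reading comes with each control period).
- arm.get_image(name): name is "scene" or "top" or "wrist"; returns a dict with "color" (480x640x3 uint8, red, green, blue), "z_map" (480x640 float32, m along the optical axis (not along the pixel's ray), 0 where there is no reading), "vertical_fov" (degrees; the focal length in pixels is half the picture's height over the tangent of half this angle, whatever the lens; pixels are square), "cx", "cy" (the principal point, pixels), "rvec" (rotation vector, rad) and "tvec" (3), from world to camera coordinates, as OpenCV has them. Camera axes: x right, y down, z forward; pixel columns grow to the right and rows downward; lengths in m; the calibration is good to about 2 mm. The wrist camera is an equidistant fisheye: a pixel r from the principal point sees the ray r / f radians off the axis. A picture is of the moment at which its call begins.
- arm.job_done(): hands the job in; it is judged then, once.
The state is a dict: "time": time; "q": joint angles; "joint_vel": joint speeds; "joint_torque": joint torques, N m; "tool_pos": TCP position; "tcp_rot": TCP orientation; "contact_force": force on the tool from outside, world axes, zero at the start; "ft_torque": the same for the moment, N m; "opening": opening from 0.0 (shut) to 1.0 (fully open); "grip_force": force on a finger pad.
Only numpy, scipy, OpenCV 4.12 (cv2) and the standard library are available. Lean on these libraries where they do the work, as an engineer would, in place of code of your own. Each camera call takes 0.05 s, during which the arm holds its last target. There are 200 camera calls.

## Working session

There is one attempt and no reset: what is moved stays moved. The work goes in short steps, Python scripts to look and compute and a tool call to move; the robot and the scene stay as the last step left them, time stands still between calls to the robot, and variables do not carry over. Pictures are saved under pics/ and viewed, at most 10 in all, crops included, and the job is handed in when it is done.

Besides the shell and the picture viewer there is one more tool, called as a command line: name --pt "numbers of a row" for each row, then --argument value for the rest. apply_moves: Moves the arm, as the interface text tells. Its arguments: {"type":"object","properties":{"plan":{"type":"array"},"force":{"type":"number"}},"required":["plan"]}

```bash
mkdir -p pics
cat > h.py <<'E'
import numpy as np, cv2
from workcell import arm
def cam(n):
    d=arm.get_image(n); d['f']=240/np.tan(np.radians(d['vertical_fov'])/2)
    d['R']=cv2.Rodrigues(np.array(d['rvec'],float))[0]; d['t']=np.array(d['tvec'],float).ravel(); return d
def ray(d,u,v,z):
    "world point of pixel on plane z"
    c=-d['R'].T@d['t']; r=d['R'].T@np.array([(u-d['cx'])/d['f'],(v-d['cy'])/d['f'],1.])
    return c+r*(z-c[2])/r[2]
def cloud(d):
    v,u=np.mgrid[0:480,0:640]; z=d['z_map'].astype(float)
    P=np.stack([(u-d['cx'])/d['f']*z,(v-d['cy'])/d['f']*z,z],-1)
    return (P-d['t'])@d['R']
def proj(d,p):
    q=d['R']@np.array(p)+d['t']; return q[:2]/q[2]*d['f']+[d['cx'],d['cy']]
E
python3 - <<'E'
from h import *
import pickle
for n in('scene','top'):
    d=cam(n); pickle.dump(d,open(n+'.pkl','wb')); cv2.imwrite(f'pics/{n}0.png',d['color'][:,:,::-1]); print(n,d['f'],-d['R'].T@d['t'],d['R'][2],d['cx'],d['cy'])
print(arm.pinch_z, arm.read_state())
E
```

```text
scene 466.1606261231883 [0.84435765 0.39240474 0.88068588] [-0.27870634 -0.46042612 -0.84281111] 325.2766603486429 232.61193102207386
top 588.7728242644436 [ 0.3830066  -0.00653988  1.24341106] [ 0.17238201 -0.02723593 -0.98465357] 314.9649668689943 245.17710608289244
-0.0187 {'time': 0.1, 'q': array([-6.44583129e+01,  2.42815565e+01,  9.34277327e+01, -4.69031417e-04,
        6.23739447e+01, -1.08876874e+00]), 'joint_vel': array([-0.03449334, -0.01838298, -0.10000232, -0.02315014,  0.05710578,
       -0.04350651]), 'joint_torque': array([-4.54890469e-04, -5.58429050e+01, -2.82445675e+01, -1.55943610e-05,
        2.99562496e-03,  1.41575873e-05]), 'tool_pos': array([ 0.27994569, -0.55822664,  0.23060239]), 'tcp_rot': array([[ 8.93914405e-01,  4.48237255e-01, -6.32902826e-04],
       [ 4.48237701e-01, -8.93913449e-01,  1.30760616e-03],
       [ 2.03574474e-05, -1.45257889e-03, -9.99998945e-01]]), 'contact_force': array([ 0.04641942, -1.01198906,  0.30599987]), 'ft_torque': array([ 0.03686075,  0.00423894, -0.00471484]), 'grip_force': 0.0, 'opening': 0.9977658244780166}
```

View pics/top0.png

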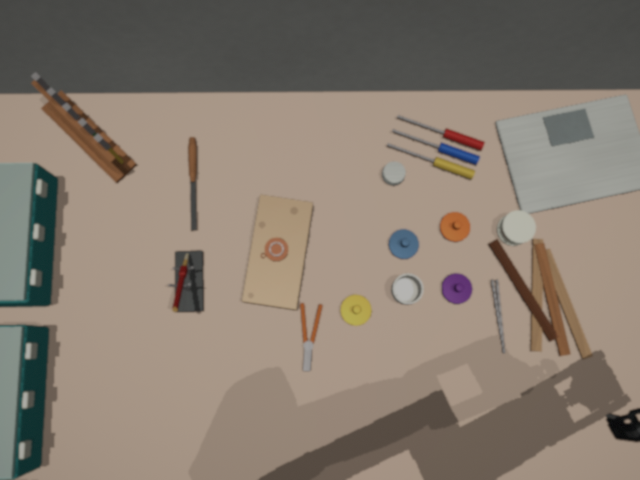

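View pics/scene0.png

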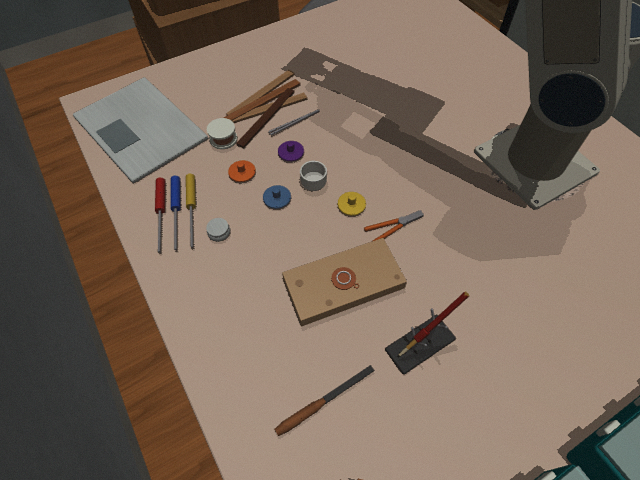

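The top view shows the rest and brush at (188,281), the pendant at (276,250), the blue lid at (404,244) and the pot at (407,290). The yellow, purple and orange lids are the decoys. The scene view agrees: brush (435,322), pendant (344,279), lid (277,197), pot (313,176).

```bash
cat > m.py <<'E'
from h import *
import pickle
from scipy import ndimage
box={'top':dict(rest=(165,240,215,320),pot=(385,268,430,312),lid=(385,226,422,262),pend=(255,232,294,266),brick=(235,185,320,315)),
'scene':dict(rest=(375,285,480,380),pot=(296,156,332,194),lid=(258,180,296,214),pend=(326,262,362,296),brick=(275,235,412,330))}
for n in box:
    d=pickle.load(open(n+'.pkl','rb')); C=cloud(d); rgb=d['color'].astype(int); hsv=cv2.cvtColor(d['color'],cv2.COLOR_RGB2HSV)
    def sel(k):
        b=box[n][k]; m=np.zeros((480,640),bool); m[b[1]:b[3],b[0]:b[2]]=1; return m
    def rect(m,z,k):
        v,u=np.nonzero(m); p=np.array([ray(d,a,b,z)[:2] for a,b in zip(u,v)]); r=cv2.minAreaRect((p*1000).astype(np.float32)); print(n,k,np.round(r[0],1),np.round(r[1],1),round(r[2],1),len(u)); return p
    def circ(m,z,k):
        v,u=np.nonzero(m); p=np.array([ray(d,a,b,z)[:2] for a,b in zip(u,v)])*1000; (c,r)=cv2.minEnclosingCircle(p.astype(np.float32)); print(n,k,'circ',np.round(c,1),round(r,1),'mean',p.mean(0).round(1),len(u))
    h,s,v=hsv[...,0],hsv[...,1],hsv[...,2]; Z=C[...,2]
    print(n,'bench z',np.median(Z[sel('lid')&(s<80)]), 'v range')
    # lid: blue; disc top at z 12, knob top 34
    m=sel('lid')&(h>95)&(h<125)&(s>100); print('lid z pct',np.percentile(Z[m],[5,50,98]).round(4))
    circ(m&(Z<.022),.012,'lid disc'); 
    k=m&(Z>.028); circ(k,.034,'knob'); print(' cloud knob',C[k].mean(0).round(4))
    m=sel('pot')&(Z>.036); circ(m,.042,'pot rim'); print(' cloud',C[m].mean(0).round(4),Z[m].max())
    m=sel('pend')&((h<10)|(h>170))&(s>100); print('pend z',np.median(Z[m])); circ(m,.0345,'pendant'); 
    m=sel('pend')&(s<70)&(v>130); circ(m,.038,'bezel')
    m=sel('brick')&(Z>.026)&(Z<.045); rect(m,.032,'brick')
    m=sel('rest')&(Z>.005)&(Z<.014); rect(m,.010,'foot'); 
    m=sel('rest')&((h<8)|(h>172))&(s>150)&(v>60)&(Z>.03); P=C[m]; print('red',len(P),P.mean(0).round(4),P.min(0).round(4),P.max(0).round(4)); U,S,V=np.linalg.svd(P-P.mean(0)); print(' dir',V[0].round(3)); vv,uu=np.nonzero(m); print(' px',uu.min(),uu.max(),vv.min(),vv.max())
    m=sel('rest')&(h>15)&(h<35)&(s>60)&(v>100)&(Z>.015); P=C[m]; print('cream',len(P),P.mean(0).round(4))
d=pickle.load(open('top.pkl','rb')); a=d['color'][235:325,150:230,::-1]; b=pickle.load(open('scene.pkl','rb'))['color'][280:380,375:480,::-1]
o=np.zeros((540,800,3),np.uint8); A=cv2.resize(a,None,fx=4.5,fy=4.5,interpolation=cv2.INTER_CUBIC);B=cv2.resize(b,None,fx=4,fy=4,interpolation=cv2.INTER_CUBIC);o[:A.shape[0],:A.shape[1]]=A;o[:B.shape[0],370:370+B.shape[1]]=B;cv2.imwrite('pics/rest.png',o)
E
python3 m.py
```

```text
top bench z 0.0002888601889469031 v range
lid z pct [0.0084 0.0125 0.035 ]
top lid disc circ [ 599.9 -228.6] 27.1 mean [ 602.9 -230.5] 270
top knob circ [ 597.2 -229.2] 10.5 mean [ 598.8 -227.9] 45
 cloud knob [ 0.5945 -0.2231  0.0593]
top pot rim circ [ 491.2 -231.3] 41.5 mean [ 500.4 -227.7] 211
 cloud [ 0.4979 -0.2226  0.0699] 1.2434110571460395
pend z 0.035267510573758154
top pendant circ [596.2  46.4] 3.8 mean [596.2  46.4] 2
top bezel circ [572.   43.9] 29.9 mean [582.2  40.5] 65
top brick [583.8  39.2] [113.8 229.7] 80.5 5880
top foot [530.4 222.6] [156.3 100.1] 0.1 1320
red 195 [0.5106 0.2244 0.1025] [0.4641 0.2199 0.0602] [0.5503 0.2319 0.1505]
 dir [-0.712 -0.021  0.702]
 px 174 186 266 306
cream 46 [0.5126 0.2256 0.0962]
scene bench z 9.193813727937239e-05 v range
lid z pct [0.0092 0.0119 0.0349]
scene lid disc circ [ 602.7 -226.7] 32.3 mean [ 603.8 -224.8] 397
scene knob circ [ 610.6 -215.9] 23.6 mean [ 602.6 -226.8] 34
 cloud knob [ 0.6155 -0.1921  0.0837]
scene pot rim circ [ 501.8 -222. ] 41.1 mean [ 503.7 -225.1] 186
 cloud [ 0.5183 -0.1998  0.0769] 0.8806858762384326
pend z 0.034905849780119666
scene pendant circ [587.6  47. ] 28.7 mean [590.8  43.8] 252
scene bezel circ [589.3  41.3] 14.5 mean [589.   41.1] 33
scene brick [586.8  40.9] [116.7 229.9] 80.4 5712
scene foot [507.9 184.9] [159.9 185.4] 85.3 1618
red 372 [0.5132 0.2277 0.1119] [0.4627 0.2206 0.0629] [0.8444 0.3924 0.8807]
 dir [0.305 0.184 0.934]
 px 414 467 293 341
cream 140 [0.5452 0.1686 0.0535]
```

View pics/rest.png

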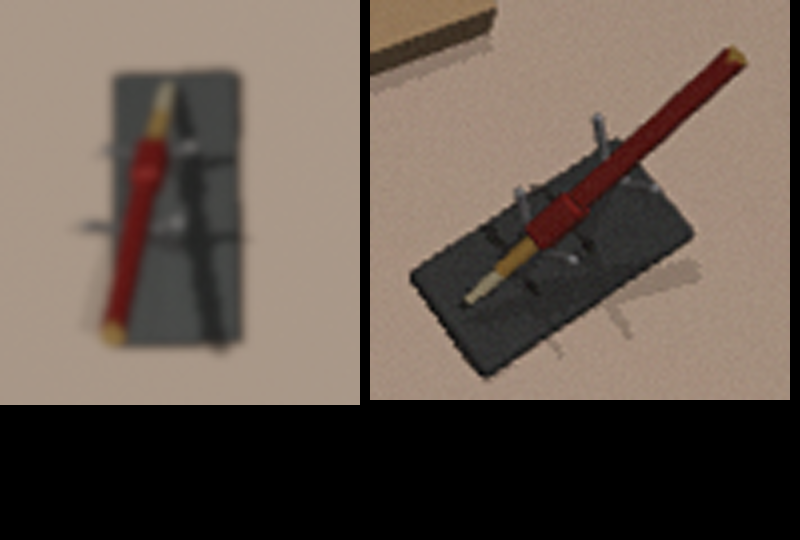

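The crop shows the brush seated in both forks, butt at upper right in the scene view, with its swelling against the lower fork. The red box wrongly includes pixels without depth, so I filter those and measure again.

```bash
sed -i "s/C=cloud(d);/C=cloud(d); C[d['z_map']<=0]=-9;/; s/Z>.036)/Z>.036)\&(Z<.05)/; s/knob',C\[k\]/knob',C[k]/; s/Z>.028)/Z>.028)\&(Z<.04)/; s/Z>.03); P=C/Z>.03)\&(Z<.2); P=C/; s/(h>95)&(h<125)&(s>100)/(h>95)\&(h<125)\&(s>100)\&(Z>-1)/" m.py
sed -i "s/m=sel('pend')&((h<10)|(h>170))&(s>100);/m=sel('pend')\&((rgb[...,0]-rgb[...,1])>62)\&(Z>.03);/; s/m=sel('pend')&(s<70)&(v>130);/m=sel('pend')\&(s<75)\&(v>110)\&(Z>.03);/; s/m=sel('rest')&(Z>.005)&(Z<.014); rect(m,.010,'foot');/m=sel('rest')\&(v<105)\&(s<90)\&(Z>.004)\&(Z<.017); m=ndimage.binary_opening(m,np.ones((3,3))); P=C[m]; r=cv2.minAreaRect((P[:,:2]*1000).astype(np.float32)); print('foot cloud',r); rect(m,.010,'foot');/" m.py
python3 m.py
```

```text
top bench z 0.0002888601889469031 v range
lid z pct [0.0084 0.0125 0.0348]
top lid disc circ [ 599.9 -228.6] 27.1 mean [ 602.9 -230.5] 270
top knob circ [ 598.8 -228.1] 8.8 mean [ 599.  -227.8] 44
 cloud knob [ 0.5993 -0.2281  0.0324]
top pot rim circ [ 500.6 -227.3] 32.0 mean [ 500.6 -227.7] 206
 cloud [ 0.5006 -0.2278  0.0415] 0.047858437505636335
pend z nan
  return _methods._mean(a, axis=axis, dtype=dtype,
  ret = ret.dtype.type(ret / rcount)
Traceback (most recent call last):
  File "m.py", line 21, in <module>
    m=sel('pend')&((rgb[...,0]-rgb[...,1])>62)&(Z>.03); print('pend z',np.median(Z[m])); circ(m,.0345,'pendant');
                                                                                         ~~~~^^^^^^^^^^^^^^^^^^^
  File "m.py", line 13, in circ
    v,u=np.nonzero(m); p=np.array([ray(d,a,b,z)[:2] for a,b in zip(u,v)])*1000; (c,r)=cv2.minEnclosingCircle(p.astype(np.float32)); print(n,k,'circ',np.round(c,1),round(r,1),'mean',p.mean(0).round(1),len(u))
                                                                                      ~~~~~~~~~~~~~~~~~~~~~~^^^^^^^^^^^^^^^^^^^^^^
cv2.error: OpenCV(4.12.0) /io/opencv/modules/imgproc/src/shapedescr.cpp:201: error: (-215:Assertion failed) count >= 0 && (depth == CV_32F || depth == CV_32S) in function 'minEnclosingCircle'
```

```bash
sed -i "s/((rgb\[...,0\]-rgb\[...,1\])>62)/(lab[...,1]>((lab[sel('pend')][:,1].max()+np.median(lab[sel('brick')\&(Z>.028)\&(Z<.036)][:,1]))\/2))/; s/h,s,v=hsv/lab=cv2.cvtColor(d['color'],cv2.COLOR_RGB2LAB).astype(int); h,s,v=hsv/" m.py
python3 m.py
```

```text
top bench z 0.0002888601889469031 v range
lid z pct [0.0084 0.0125 0.0348]
top lid disc circ [ 599.9 -228.6] 27.1 mean [ 602.9 -230.5] 270
top knob circ [ 598.8 -228.1] 8.8 mean [ 599.  -227.8] 44
 cloud knob [ 0.5993 -0.2281  0.0324]
top pot rim circ [ 500.6 -227.3] 32.0 mean [ 500.6 -227.7] 206
 cloud [ 0.5006 -0.2278  0.0415] 0.047858437505636335
pend z 0.03412606183691575
top pendant circ [587.7  41.2] 24.3 mean [587.7  41.4] 315
top bezel circ [588.9  45.8] 52.0 mean [588.6  47.4] 582
top brick [583.8  39.2] [113.8 229.7] 80.5 5880
foot cloud ((526.8812255859375, 225.4665985107422), (128.6692352294922, 57.74165725708008), 1.5936647653579712)
top foot [526.8 225. ] [128.5  57.1] 2.0 1213
red 195 [0.5106 0.2244 0.1025] [0.4641 0.2199 0.0602] [0.5503 0.2319 0.1505]
 dir [-0.712 -0.021  0.702]
 px 174 186 266 306
cream 46 [0.5126 0.2256 0.0962]
scene bench z 7.106072642494038e-05 v range
lid z pct [0.0092 0.0119 0.0348]
scene lid disc circ [ 602.7 -226.7] 32.3 mean [ 603.8 -224.8] 397
scene knob circ [ 601.9 -228.5] 8.4 mean [ 601.3 -228.5] 32
 cloud knob [ 0.6012 -0.2286  0.0339]
scene pot rim circ [ 504.3 -224.8] 34.8 mean [ 504.1 -225.5] 178
 cloud [ 0.5036 -0.2264  0.0408] 0.04485842521056585
pend z 0.03485657107178776
scene pendant circ [588.7  46.9] 29.3 mean [589.4  43.1] 328
scene bezel circ [589.6  41.7] 14.9 mean [589.6  41.6] 49
scene brick [586.8  40.9] [116.7 229.9] 80.4 5712
foot cloud ((529.6138305664062, 226.7379913330078), (129.85330200195312, 60.39486312866211), 1.4366683959960938)
scene foot [530.4 227.3] [130.   60.3] 1.5 1523
red 369 [0.5105 0.2264 0.1057] [0.4627 0.2206 0.0629] [0.5546 0.2333 0.1532]
 dir [ 0.716  0.018 -0.697]
 px 414 467 293 341
cream 139 [0.543  0.167  0.0476]
```

Rest is at (528,226) mm with yaw 1.5°, so the grip point is near (483,225,125). Pendant (588.5,41.5), pot (502,-226.5) and lid (600,-228) agree across both views to about 3 mm. I move above the brush.

apply_moves --pt "0 0 25.1 532.5 -608.5 30 50" --pt "0 0 25.1 532.5 -608.5 30 50" --pt "0 0 25.1 532.5 -608.5 30 50" --pt "0 0 25.1 532.5 -608.5 30 50" --pt "0 0 25.1 532.5 -608.5 30 50" --pt "0 0 25.1 532.5 -608.5 30 50" --pt "0 0 25.1 532.5 -608.5 30 50" --pt "0 0 25.1 532.5 -608.5 30 50" --pt "0 0 25.1 532.5 -608.5 30 50" --pt "0 0 25.1 532.5 -608.5 30 50" --pt "0 0 25.1 532.5 -608.5 30 50" --pt "0 0 25.1 532.5 -608.5 30 50" --pt "0 0 25.1 532.5 -608.5 30 50" --pt "0 0 25.1 532.5 -608.5 30 50" --pt "0 0 25.1 532.5 -608.5 30 50" --pt "0 0 25.1 532.5 -608.5 30 50" --pt "0 0 25.1 532.5 -608.5 30 50" --pt "0 0 25.1 532.5 -608.5 30 50" --pt "0 0 25.1 532.5 -608.5 30 50" --pt "0 0 25.1 532.5 -608.5 30 50" --force 30

```text
time: 2.1
tool_pos: [0.4829, 0.2224, 0.2012]
tcp_rot: [[1.0, 0.025, -0.001], [0.025, -1.0, -0.001], [-0.001, 0.001, -1.0]]
contact_force: [-0.1, 0.4, -0.1]
opening: 0.585
grip_force: 0.0
```

```bash
cat >> h.py <<'E'
def wray(d,u,v,z):
    a=np.array([u-d['cx'],v-d['cy']]); r=np.hypot(*a)+1e-9; th=r/d['f']
    w=d['R'].T@np.array([*(a/r*np.sin(th)),np.cos(th)]); c=-d['R'].T@d['t']; return c+w*(z-c[2])/w[2]
def wcloud(d):
    v,u=np.mgrid[0:480,0:640]; a=np.stack([u-d['cx'],v-d['cy']],-1); r=np.linalg.norm(a,axis=-1)+1e-9; th=r/d['f']; z=d['z_map'].astype(float)
    P=np.concatenate([a/r[...,None]*np.tan(th)[...,None]*z[...,None],z[...,None]],-1); C=(P-d['t'])@d['R']; C[z<=0]=-9; return C
def wcam():
    d=cam('wrist'); d['f']=240/np.tan(np.radians(d['vertical_fov'])/2); return d
E
python3 - <<'E'
from h import *
import pickle
s=arm.read_state(); print(s['time'],s['tool_pos'].round(4),s['tcp_rot'].round(3).tolist(),s['q'].round(1),s['opening'])
d=wcam(); pickle.dump(d,open('w1.pkl','wb')); cv2.imwrite('pics/w1.png',d['color'][:,:,::-1]); print(d['f'],d['vertical_fov'],-d['R'].T@d['t'])
E
```

```text
2.1 [0.4829 0.2224 0.2012] [[1.0, 0.025, -0.001], [0.025, -1.0, -0.001], [-0.001, 0.001, -1.0]] [ 23.5  18.7 106.6  -0.   54.8 112. ] 0.5852120185090951
371.64829954431775 65.70646984690485 [0.56658299 0.22457373 0.34358115]
```

View pics/w1.png

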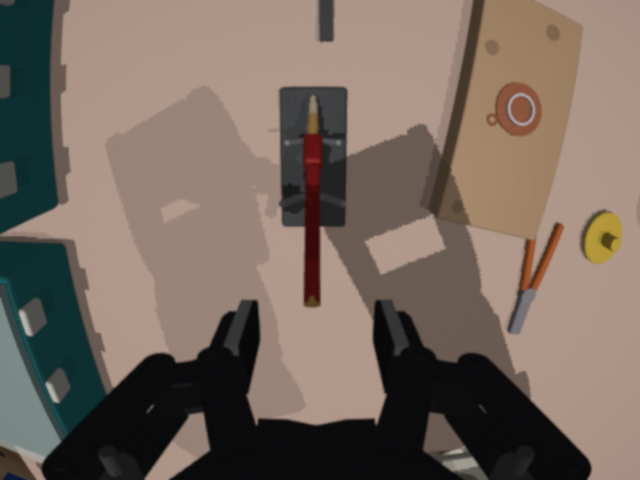

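The wrist view shows the brush axis from its butt (312,302) to its tip (313,98), centred between the fingers. The rest is at (314,157) and the pendant bezel at (520,109). I measure these here as a third view.

Run:
```python
from h import *
import pickle
d=pickle.load(open('w1.pkl','rb')); C=wcloud(d); Z=C[...,2]; hsv=cv2.cvtColor(d['color'],cv2.COLOR_RGB2HSV); h,s,v=[hsv[...,i] for i in range(3)]
def sel(b):
    m=np.zeros((480,640),bool); m[b[1]:b[3],b[0]:b[2]]=1; return m
m=sel((270,80,355,235))&(Z>.004)&(Z<.015)&(v<110); r=cv2.minAreaRect((C[m][:,:2]*1000).astype(np.float32)); print('foot',r,np.median(Z[m]))
m=sel((295,120,330,310))&((h<8)|(h>172))&(s>150)&(Z>.04); P=C[m]
for x in np.arange(.46,.56,.01):
    q=P[abs(P[:,0]-x)<.004]; 
    if len(q): print(x.round(2),np.round([(q[:,1].min()+q[:,1].max())/2*1000,np.ptp(q[:,1])*1000,np.median(q[:,2])*1000],1),len(q))
m=sel((300,90,325,130))&(Z>.015)&(s<130)&(v>90)&(v>0); print('cream/tip',C[m].min(0).round(4),C[m].max(0).round(4), C[m].mean(0).round(4))
m=sel((500,85,545,130))&(s<90)&(v>120)&(Z>.02);p=np.array([wray(d,u,w,.038)[:2] for w,u in zip(*np.nonzero(m))])*1000; print('bezel',cv2.minEnclosingCircle(p.astype(np.float32)),C[m].mean(0).round(4))
lab=cv2.cvtColor(d['color'],cv2.COLOR_RGB2LAB).astype(int)
m=sel((495,75,550,140))&(lab[...,1]>148)&(Z>.02);p=np.array([wray(d,u,w,.0345)[:2] for w,u in zip(*np.nonzero(m))])*1000; print('disc',cv2.minEnclosingCircle(p.astype(np.float32)),C[m].mean(0).round(4),m.sum())
b=sel((470,150,540,220))&(Z>.02); print('brick z',np.median(Z[b]))
print(arm.read_state()['tool_pos'])
```

```text
foot ((528.80126953125, 225.9766387939453), (128.98516845703125, 59.93224334716797), 1.3119454383850098) 0.009793459941784953
0.46 [224.5   7.7 151.3] 14
0.47 [224.6   7.8 146. ] 240
0.48 [224.7   7.5 135.5] 231
0.49 [225.    7.7 125.5] 211
0.5 [225.1   8.5 115.4] 212
0.51 [225.6   9.3 105.6] 199
0.52 [225.7   9.1  95.5] 191
0.53 [226.   12.2  85.1] 204
0.54 [226.3  12.4  78.5] 214
0.55 [226.6  12.7  68.7] 185
cream/tip [0.5604 0.2244 0.027 ] [0.5838 0.2306 0.0521] [0.5751 0.2276 0.0373]
bezel ((591.8607177734375, 40.387794494628906), 28.371870040893555) [0.5896 0.0401 0.0366]
disc ((589.2051391601562, 42.33163833618164), 22.43352508544922) [0.5878 0.0507 0.0342] 139
brick z 0.031878238330229035
[0.48307556 0.22243225 0.20134179]
```

apply_moves --pt "0 0 0 0.6 -2.4 30 40" --pt "0 0 0 0.6 -2.4 60 40" --pt "0 0 0 0.6 -2.4 80 40" --pt "0 0 0 0.6 -2.4 90 40" --pt "0 0 0 0.6 -2.4 95.3 40" --pt "0 0 0 0.6 -2.4 95.3 40" --pt "0 0 0 0.6 -2.4 95.3 25" --pt "0 0 0 0.6 -2.4 95.3 16" --pt "0 0 0 0.6 -2.4 95.3 12" --pt "0 0 0 0.6 -2.4 95.3 0" --pt "0 0 0 0.6 -2.4 95.3 0" --pt "0 0 0 0.6 -2.4 95.3 0" --pt "0 0 0 0.6 -2.4 95.3 0" --pt "0 0 0 0.6 -2.4 95.3 0" --force 40

```text
time: 3.55
tool_pos: [0.4843, 0.2263, 0.1064]
tcp_rot: [[1.0, 0.027, 0.001], [0.027, -1.0, 0.0], [0.001, -0.0, -1.0]]
contact_force: [-1.5, -3.0, 5.7]
opening: 0.106
grip_force: 41.2
```

apply_moves --pt "0 0 0 0 0 -8 0" --pt "0 0 0 0 0 -20 0" --pt "0 0 0 0 0 -40 0" --pt "0 0 0 0 0 -65 0" --pt "0 0 0 0 0 -80 0" --pt "0 0 0 0 0 -80 0" --pt "0 0 0 0 0 -80 0"

```text
time: 4.25
tool_pos: [0.4839, 0.2265, 0.1863]
tcp_rot: [[1.0, 0.027, 0.001], [0.027, -1.0, 0.0], [0.001, -0.0, -1.0]]
contact_force: [-0.0, -0.8, -0.6]
opening: 0.111
grip_force: 40.5
```

```bash
cat > tip.py <<'E'
from h import *
import sys
tag=sys.argv[1]; s=arm.read_state(); T=s['tool_pos']; R=s['tcp_rot']; print(s['time'],T.round(4),s['q'].round(1),s['contact_force'].round(1),s['grip_force'])
g=T+R@np.array([0,0,-.0187]); e=g+R@np.array([.1004,0,.1004]); print('nominal origin',g.round(4),'tip',e.round(4))
o=[]
for n in('scene','wrist','top'):
    d=cam(n)
    C=wcloud(d) if n=='wrist' else cloud(d); C[d['z_map']<=0]=-9
    Q=((C-g)@R)*1000 # tool axes, mm, from grip
    hsv=cv2.cvtColor(d['color'],cv2.COLOR_RGB2HSV); h,ss,v=[hsv[...,i] for i in range(3)]
    m=(abs(Q[...,1])<12)&(abs(Q[...,0]-Q[...,2])<22)&(Q[...,0]>14)&(Q[...,0]<115)&(abs(Q[...,2])<120)
    P=Q[m]; a=(P[:,0]+P[:,2])/2**.5; print(n,m.sum(),'far end along axis',np.round(np.sort(a)[-4:],1))
    for lo,hi in((30,60),(70,92),(98,116),(120,140)):
        q=P[(a>lo)&(a<hi)]
        if len(q)>4: print('  ',lo,hi,len(q),'y mid',round((q[:,1].min()+q[:,1].max())/2,1),'perp(up) mean',round(np.mean((q[:,0]-q[:,2])/2**.5),1), 'max',round(np.max((q[:,0]-q[:,2])/2**.5),1))
    o.append(d['color'][:,:,::-1])
cv2.imwrite(f'pics/{tag}.png',cv2.resize(np.hstack(o[:2]),(800,300)))
E
python3 tip.py lift
```

```text
4.25 [0.4839 0.2265 0.1863] [ 23.8  20.1 106.9   0.   52.9 112.3] [-0.  -0.8 -0.6] 40.53947031497955
nominal origin [0.4838 0.2265 0.205 ] tip [0.5843 0.2292 0.1047]
scene 456 far end along axis [139.  139.4 139.4 140.2]
   30 60 121 y mid -0.2 perp(up) mean 3.4 max 6.5
   70 92 118 y mid -0.4 perp(up) mean 5.1 max 9.3
   98 116 49 y mid 0.0 perp(up) mean 2.0 max 5.1
   120 140 39 y mid 0.0 perp(up) mean 1.2 max 4.0
wrist 4624 far end along axis [140.1 140.2 140.3 140.9]
   30 60 1468 y mid 0.5 perp(up) mean 2.9 max 5.3
   70 92 1048 y mid 0.6 perp(up) mean 4.7 max 6.5
   98 116 374 y mid 0.6 perp(up) mean 1.1 max 3.3
   120 140 250 y mid 0.9 perp(up) mean 0.6 max 2.4
top 133 far end along axis [136.2 138.6 138.6 140.2]
   70 92 51 y mid 1.1 perp(up) mean 1.2 max 5.6
   98 116 25 y mid 0.8 perp(up) mean -0.9 max 1.9
   120 140 18 y mid 0.2 perp(up) mean -2.3 max 1.1
```

The brush is held as nominal, with the tip within about 1 mm. Now above the pot.

apply_moves --pt "0 0 0 -5 25 0 0" --pt "0 0 0 -12 70 0 0" --pt "0 0 0 -78 453 0 0" --pt "0 0 0 -78 453 0 0" --pt "0 0 0 -78 453 0 0" --pt "0 0 0 -78 453 0 0" --pt "0 0 0 -78 453 0 0" --pt "0 0 0 -78 453 0 0" --pt "0 0 0 -78 453 0 0" --pt "0 0 0 -78 453 0 0" --pt "0 0 0 -78 453 0 0" --pt "0 0 0 -78 453 0 0" --pt "0 0 0 -78 453 0 0" --pt "0 0 0 -78 453 0 0"

```text
time: 5.8
tool_pos: [0.418, -0.2273, 0.1857]
tcp_rot: [[1.0, 0.028, -0.001], [0.028, -1.0, 0.001], [-0.001, -0.001, -1.0]]
contact_force: [-0.2, 0.7, -0.6]
opening: 0.115
grip_force: 40.6
```

```bash
cat > pot.py <<'E'
from h import *
import sys
exec(open('tip.py').read())
for n in('wrist','scene','top'):
    d=cam(n); C=wcloud(d) if n=='wrist' else cloud(d); C[d['z_map']<=0]=-9; r=np.hypot(C[...,0]-.502,C[...,1]+.2265); Z=C[...,2]
    m=(r<.042)&(Z>.038)&(Z<.046)
    p=C[m][:,:2]*1000; print(n,'pot',m.sum(),cv2.minEnclosingCircle(p.astype(np.float32)) if len(p)>5 else 0,Z[m].mean())
    if len(p)>20: q=p; A=np.c_[2*q,np.ones(len(q))]; s_=np.linalg.lstsq(A,(q**2).sum(1),rcond=None)[0]; print('  circle fit',s_[:2].round(1),np.sqrt(s_[2]+s_[0]**2+s_[1]**2).round(1))
    m=(r<.02)&(Z<.035)&(Z>-1); print('  inside z',np.percentile(Z[m],[10,50,90]).round(4) if m.any() else 0)
    if n=='wrist': cv2.imwrite('pics/potw.png',d['color'][:,:,::-1])
E
python3 pot.py above
```

```text
5.8 [ 0.418  -0.2273  0.1857] [-30.   15.6 113.9   0.   50.6  58.4] [-0.2  0.7 -0.6] 40.55192291736603
nominal origin [ 0.4181 -0.2273  0.2044] tip [ 0.5183 -0.2244  0.1039]
scene 298 far end along axis [136.5 137.8 140.  140.4]
   30 60 81 y mid -1.8 perp(up) mean 2.1 max 7.2
   70 92 79 y mid -1.6 perp(up) mean 3.2 max 9.3
   98 116 32 y mid -1.4 perp(up) mean 1.3 max 5.8
   120 140 23 y mid -1.9 perp(up) mean 0.9 max 5.0
wrist 4668 far end along axis [139.6 139.9 140.  140.3]
   30 60 1463 y mid 0.3 perp(up) mean 3.9 max 6.2
   70 92 1044 y mid 0.4 perp(up) mean 5.8 max 8.0
   98 116 372 y mid 0.4 perp(up) mean 2.3 max 4.1
   120 140 246 y mid 0.7 perp(up) mean 1.7 max 3.6
top 174 far end along axis [136.7 137.4 137.7 140.6]
   30 60 24 y mid -2.0 perp(up) mean 2.0 max 5.7
   70 92 63 y mid -0.5 perp(up) mean 3.5 max 8.3
   98 116 25 y mid -0.9 perp(up) mean 1.1 max 3.9
   120 140 16 y mid -0.9 perp(up) mean 0.1 max 3.1
wrist pot 1194 ((502.2006530761719, -229.05120849609375), 32.1280517578125) 0.04151320503928964
  circle fit [ 502.3 -228.9] 29.5
  inside z [0.005  0.0059 0.0069]
scene pot 152 ((501.39471435546875, -226.8280029296875), 33.30682373046875) 0.04128125163312089
  circle fit [ 502.7 -227.1] 29.7
  inside z [0.0039 0.0063 0.0083]
top pot 150 ((500.8319091796875, -227.7034149169922), 32.02454376220703) 0.04150067258684769
  circle fit [ 500.6 -227.6] 29.7
  inside z [0.0031 0.0058 0.0094]
```

View pics/potw.png

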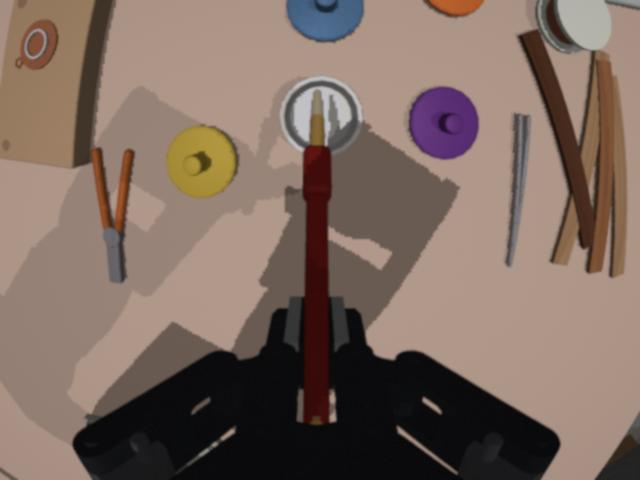

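The view shows the tip over the pot mouth: tip (317,95), mouth centre (321,117). The pot centre is (502.2,-228), so I shift about 3 mm and dip vertically.

apply_moves --pt "0 0 0 2 3 20 0" --pt "0 0 0 2 3 40 0" --pt "0 0 0 2 3 55 0" --pt "0 0 0 2 3 67 0" --pt "0 0 0 2 3 77 0" --pt "0 0 0 2 3 85 0" --pt "0 0 0 2 3 90 0" --pt "0 0 0 2 3 92 0" --pt "0 0 0 2 3 92 0" --pt "0 0 0 2 3 92 0" --pt "0 0 0 2 3 92 0" --pt "0 0 0 2 3 92 0" --pt "0 0 0 2 3 92 0"

```text
time: 7.4
tool_pos: [0.4203, -0.2315, 0.0942]
tcp_rot: [[1.0, 0.027, 0.0], [0.027, -1.0, -0.0], [0.0, 0.0, -1.0]]
contact_force: [0.4, -1.3, -0.0]
opening: 0.11
grip_force: 40.6
```

```bash
python3 pot.py dip | grep -v '^   [0-9]'
```

```text
7.4 [ 0.4203 -0.2315  0.0942] [-30.3  25.  116.4   0.   38.5  58.2] [ 0.4 -1.3 -0. ] 40.55316209793091
nominal origin [ 0.4203 -0.2315  0.1129] tip [ 0.5207 -0.2289  0.0126]
scene 286 far end along axis [160.1 160.4 160.4 161.9]
wrist 6188 far end along axis [152.3 152.4 152.4 152.5]
top 239 far end along axis [150.8 151.  161.  163.2]
wrist pot 2916 ((502.1039123535156, -228.9310760498047), 32.183162689208984) 0.04149047320016682
  circle fit [ 503.1 -228.8] 28.3
  inside z [0.005  0.006  0.0228]
scene pot 145 ((502.9372863769531, -227.62864685058594), 33.12578582763672) 0.04143418826598716
  circle fit [ 504.1 -227.3] 28.3
  inside z [0.005  0.0074 0.0303]
top pot 140 ((500.87750244140625, -227.916259765625), 32.142295837402344) 0.0413755982162583
  circle fit [ 502.  -226.5] 28.3
  inside z [0.0025 0.0062 0.0188]
```

apply_moves --pt "0 0 0 0 0 2.5 0" --pt "0 0 0 0 0 2.5 0" --pt "0 0 0 0 0 -5 0" --pt "0 0 0 0 0 -25 0" --pt "0 0 0 0 0 -55 0" --pt "0 0 0 0 0 -90 0" --pt "0 0 0 2 -8 -91 0" --pt "0 0 0 12 -45 -91 0" --pt "0 0 0 25 -90 -91 0" --pt "0 0 0 38 -135 -91 0" --pt "0 0 0 50 -180 -91 0" --pt "0 0 0 62 -222 -91 0" --pt "0 0 0 72 -257 -91 0" --pt "0 0 0 75.6 -268.3 -91 0" --pt "0 0 0 75.6 -268.3 -75 0" --pt "0 0 0 75.6 -268.3 -60 0" --pt "0 0 0 75.6 -268.3 -52 0" --pt "0 0 0 75.6 -268.3 -52 0" --pt "0 0 0 75.6 -268.3 -52 0"

```text
time: 9.6
tool_pos: [0.4886, 0.0384, 0.1461]
tcp_rot: [[1.0, 0.026, -0.0], [0.026, -1.0, -0.0], [-0.0, 0.0, -1.0]]
contact_force: [0.2, -1.2, -0.3]
opening: 0.108
grip_force: 40.5
```

```bash
cat > pend.py <<'E'
exec(open('tip.py').read())
import pickle
for n in('wrist','scene','top'):
    d=cam(n); pickle.dump(d,open('p_'+n+'.pkl','wb')); C=wcloud(d) if n=='wrist' else cloud(d); C[d['z_map']<=0]=-9; r=np.hypot(C[...,0]-.589,C[...,1]-.0414); Z=C[...,2]
    hsv=cv2.cvtColor(d['color'],cv2.COLOR_RGB2HSV); lab=cv2.cvtColor(d['color'],cv2.COLOR_RGB2LAB).astype(int)
    ring=(r>.055)&(r<.08)&(Z>.028)&(Z<.036); print(n,'brick z',np.median(Z[ring]).round(4), 'floor z',np.median(Z[(r<.010)&(Z>.02)&(Z<.045)]).round(4))
    a0=np.median(lab[ring][:,1]); m=(r<.035)&(Z>.03)&(Z<.042)&(lab[...,1]>a0+10); p=C[m][:,:2]*1000; print('  disc',cv2.minEnclosingCircle(p.astype(np.float32)),m.sum())
    m=(r<.019)&(Z>.03)&(Z<.044)&(hsv[...,1]<85); p=C[m][:,:2]*1000
    if len(p)>8: print('  bezel',cv2.minEnclosingCircle(p.astype(np.float32)),m.sum(),Z[m].mean())
    if n=='wrist': cv2.imwrite('pics/'+tag+'w.png',d['color'][:,:,::-1])
    if n=='scene': cv2.imwrite('pics/'+tag+'s.png',cv2.resize(d['color'][230:330,290:440,::-1],(750,500)))
E
python3 pend.py hov
```

```text
9.6 [0.4886 0.0384 0.1461] [  3.1  20.4 113.8  -0.   45.9  91.6] [ 0.2 -1.2 -0.3] 40.54759383201599
nominal origin [0.4886 0.0384 0.1648] tip [0.5889 0.041  0.0644]
scene 338 far end along axis [138.  138.6 138.9 140.3]
   30 60 90 y mid -1.3 perp(up) mean 2.9 max 7.2
   70 92 88 y mid -1.0 perp(up) mean 4.0 max 8.5
   98 116 35 y mid -1.4 perp(up) mean 1.3 max 4.7
   120 140 28 y mid -1.1 perp(up) mean 1.4 max 4.3
wrist 4686 far end along axis [140.1 140.2 140.7 140.8]
   30 60 1458 y mid 0.1 perp(up) mean 4.2 max 6.3
   70 92 1041 y mid 0.2 perp(up) mean 6.1 max 8.2
   98 116 371 y mid 0.3 perp(up) mean 2.6 max 5.0
   120 140 239 y mid 0.5 perp(up) mean 2.1 max 4.5
top 0 far end along axis []
wrist brick z 0.0319 floor z 0.0343
  disc ((586.8008422851562, 45.98670959472656), 29.745939254760742) 2884
  bezel ((589.5987548828125, 41.3931999206543), 15.36614990234375) 530 0.03668634553651983
scene brick z 0.0321 floor z 0.0346
  disc ((587.368408203125, 46.4130744934082), 29.402925491333008) 289
  bezel ((589.1828002929688, 41.866233825683594), 15.359867095947266) 67 0.03714103757835391
top brick z 0.0316 floor z nan
  disc ((0.0, 0.0), 0.0) 0
  return _methods._mean(a, axis=axis, dtype=dtype,
  ret = ret.dtype.type(ret / rcount)
```

View pics/hovs.png

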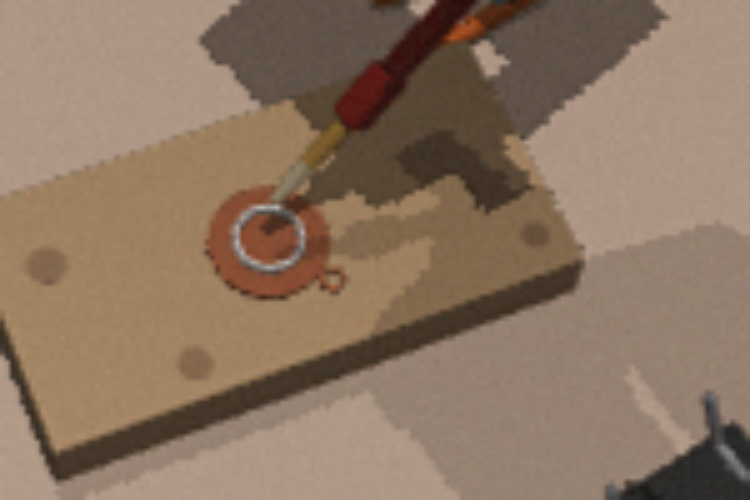

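Tip over the bezel centre within 1 mm: in the crop the tip is at (275,200) and descends toward ring centre (268,238). I lower slowly to a light press.

apply_moves --pt "0 0 0 0.4 -0.5 8 0" --pt "0 0 0 0.4 -0.5 16 0" --pt "0 0 0 0.4 -0.5 22 0" --pt "0 0 0 0.4 -0.5 26 0" --pt "0 0 0 0.4 -0.5 28 0" --pt "0 0 0 0.4 -0.5 30 0" --pt "0 0 0 0.4 -0.5 31 0" --pt "0 0 0 0.4 -0.5 32 0" --pt "0 0 0 0.4 -0.5 32 0" --pt "0 0 0 0.4 -0.5 32 0" --pt "0 0 0 0.4 -0.5 32 0"

```text
time: 11.0
tool_pos: [0.4891, 0.0393, 0.1142]
tcp_rot: [[1.0, 0.027, 0.0], [0.027, -1.0, 0.0], [0.0, -0.0, -1.0]]
contact_force: [0.1, 0.0, 0.3]
opening: 0.109
grip_force: 40.5
```

```bash
python3 pend.py dab 2>/dev/null
python3 - <<'E'
from h import *
a=arm.get_image('wrist'); cv2.imwrite('pics/dabz.png',cv2.resize(a['color'][60:200,240:400,::-1],(800,700))[:600])
E
```

```text
11.0 [0.4891 0.0393 0.1142] [  3.2  23.6 114.7   0.   41.7  91.7] [0.1 0.  0.3] 40.538379549980164
nominal origin [0.4891 0.0393 0.1329] tip [0.5895 0.0419 0.0325]
scene 478 far end along axis [151.  151.1 151.2 152.5]
   30 60 89 y mid -0.5 perp(up) mean 2.4 max 6.8
   70 92 80 y mid -0.7 perp(up) mean 4.5 max 9.4
   98 116 32 y mid -0.5 perp(up) mean 1.9 max 6.2
   120 140 110 y mid -0.0 perp(up) mean -4.2 max 5.9
wrist 6789 far end along axis [151.7 151.8 151.8 151.9]
   30 60 1466 y mid 0.2 perp(up) mean 3.7 max 5.7
   70 92 1058 y mid 0.3 perp(up) mean 5.7 max 8.1
   98 116 377 y mid 0.4 perp(up) mean 2.1 max 4.1
   120 140 1319 y mid -0.1 perp(up) mean -4.9 max 5.6
top 28 far end along axis [152.1 152.2 152.8 153.7]
wrist brick z 0.0319 floor z 0.0344
  disc ((587.8193969726562, 46.35688018798828), 29.913278579711914) 4149
  bezel ((589.6546630859375, 41.2807731628418), 15.444236755371094) 760 0.037265039377102196
scene brick z 0.0321 floor z 0.0353
  disc ((586.416259765625, 46.04977798461914), 29.432817459106445) 288
  bezel ((590.2275390625, 41.71531295776367), 16.17353057861328) 71 0.03747818385766495
top brick z 0.0315 floor z nan
  disc ((602.6226196289062, 42.17494201660156), 15.736368179321289) 41
  bezel ((599.389892578125, 43.22675323486328), 10.433638572692871) 19 0.035753745952748515
```

View pics/dabs.png

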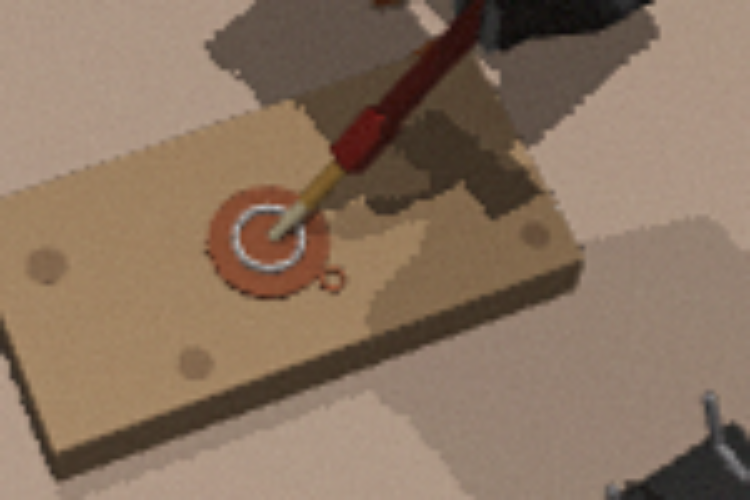

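The crop shows the tip at (274,238) inside the bezel ring, and the pendant has not moved. Contact is nominally 2 mm deep. I press another 1.2 mm to be sure, then withdraw straight up.

apply_moves --pt "0 0 0 0 0 0.6 0" --pt "0 0 0 0 0 1.2 0" --pt "0 0 0 0 0 1.2 0" --pt "0 0 0 0 0 1.2 0"

```text
time: 11.75
tool_pos: [0.4889, 0.0393, 0.1128]
tcp_rot: [[1.0, 0.027, -0.0], [0.027, -1.0, 0.0], [-0.0, -0.0, -1.0]]
contact_force: [-0.5, 0.4, 0.6]
opening: 0.113
grip_force: 40.5
```

Run:
```python
from h import *
s=arm.read_state(); T=s['tool_pos']; R=s['tcp_rot']; g=T+R@np.array([0,0,-.0187]); print(T,s['contact_force'])
d=cam('wrist'); C=wcloud(d); Q=((C-g)@R)*1000; a=(Q[...,0]+Q[...,2])/2**.5; p=(Q[...,0]-Q[...,2])/2**.5
for lo in range(96,146,4):
    m=(a>lo)&(a<lo+4)&(abs(Q[...,1])<1.5)&(abs(p)<9); q=p[m]; print(lo+2,m.sum(),np.percentile(q,[50,90]).round(1) if m.any() else '', end=' | ')
```

```text
[0.48894905 0.03925737 0.11277782] [-0.49122093  0.40342222  0.56940034]
98 38 [2.9 3.5] | 102 26 [2.8 3.5] | 106 28 [3.3 3.7] | 110 29 [2.9 3.6] | 114 20 [2.7 3.5] | 118 29 [3.1 3.8] | 122 29 [3.6 4.3] | 126 26 [4.1 4.7] | 130 22 [3.7 4.5] | 134 24 [3.9 4.6] | 138 11 [4.2 4.9] | 142 50 [4.7 6.9] | 146 27 [8.  8.8] |
```

Bristles bend upward about 2 mm at the tip, so contact is confirmed. Next I withdraw and return the brush over the rest.

apply_moves --pt "0 0 0 0 0 -4 0" --pt "0 0 0 0 0 -14 0" --pt "0 0 0 0 0 -35 0" --pt "0 0 0 0 0 -73 0" --pt "0 0 0 0 -8 -75 0" --pt "0 0 0 0 -40 -75 0" --pt "0 0 0 0 -80 -75 0" --pt "0 0 0 0 -120 -75 0" --pt "0 0 0 0 -155 -75 0" --pt "0 0 0 0 -180 -75 0" --pt "0 0 0 0.1 -187.1 -73 0" --pt "0 0 0 0.1 -187.1 -73 0" --pt "0 0 0 0.1 -187.1 -73 0" --pt "0 0 0 0.1 -187.1 -73 0"

```text
time: 13.2
tool_pos: [0.484, 0.2252, 0.1857]
tcp_rot: [[1.0, 0.026, -0.0], [0.026, -1.0, -0.0], [-0.0, 0.0, -1.0]]
contact_force: [0.3, -1.2, -1.1]
opening: 0.107
grip_force: 40.5
```

```bash
python3 pend.py back 2>/dev/null | grep -A8 -E '^wrist|^nom|^[0-9]'
```

```text
13.2 [0.484  0.2252 0.1857] [ 23.7  20.1 107.   -0.   52.9 112.2] [ 0.3 -1.2 -1.1] 40.541428327560425
nominal origin [0.484  0.2252 0.2044] tip [0.5843 0.2277 0.104 ]
scene 452 far end along axis [138.4 138.5 139.4 142.1]
   30 60 121 y mid -0.1 perp(up) mean 3.3 max 6.6
   70 92 117 y mid -0.1 perp(up) mean 5.0 max 8.5
   98 116 47 y mid -0.1 perp(up) mean 2.4 max 5.5
   120 140 36 y mid -0.2 perp(up) mean 1.5 max 4.4
wrist 4673 far end along axis [139.8 140.6 140.7 141.1]
   30 60 1468 y mid 0.2 perp(up) mean 3.9 max 6.1
   70 92 1049 y mid 0.3 perp(up) mean 5.7 max 7.5
   98 116 379 y mid 0.3 perp(up) mean 2.2 max 4.4
   120 140 246 y mid 0.6 perp(up) mean 1.7 max 3.6
top 129 far end along axis [133.9 134.9 138.  138.3]
   30 60 6 y mid 3.9 perp(up) mean -0.1 max 3.2
   70 92 53 y mid -0.3 perp(up) mean 3.3 max 6.5
   98 116 24 y mid 0.3 perp(up) mean 0.7 max 2.7
--
wrist brick z 0.0319 floor z 0.0344
  disc ((588.8610229492188, 42.989017486572266), 25.686176300048828) 1388
  bezel ((588.982666015625, 39.90027618408203), 17.1872615814209) 381 0.036604037489063705
scene brick z 0.0321 floor z 0.0349
  disc ((587.7142333984375, 46.74039840698242), 28.771080017089844) 314
  bezel ((590.5455322265625, 40.769290924072266), 16.414283752441406) 68 0.037149777390935265
top brick z 0.0315 floor z 0.0345
  disc ((587.731689453125, 41.39053726196289), 23.1313419342041) 215
  bezel ((588.5338134765625, 41.269317626953125), 16.056438446044922) 94 0.03587417302070975
```

apply_moves --pt "0 0 0 0 -0.3 25 0" --pt "0 0 0 0 -0.3 45 0" --pt "0 0 0 0 -0.3 58 0" --pt "0 0 0 0 -0.3 66 0" --pt "0 0 0 0 -0.3 72 0" --pt "0 0 0 0 -0.3 76 0" --pt "0 0 0 0 -0.3 78 0" --pt "0 0 0 0 -0.3 79 0" --pt "0 0 0 0 -0.3 79 0" --pt "0 0 0 0 -0.3 79 0" --pt "0 0 0 0 -0.3 79 0"

```text
time: 14.6
tool_pos: [0.4841, 0.2265, 0.1071]
tcp_rot: [[1.0, 0.027, 0.0], [0.027, -1.0, -0.0], [0.0, 0.0, -1.0]]
contact_force: [-1.2, -2.6, 1.9]
opening: 0.11
grip_force: 40.9
```

apply_moves --pt "0 0 0 0 0 0 11" --pt "0 0 0 0 0 0 13" --pt "0 0 0 0 0 0 17" --pt "0 0 0 0 0 0 24" --pt "0 0 0 0 0 0 34" --pt "0 0 0 0 0 0 40" --pt "0 0 0 0 0 0 40" --pt "0 0 0 0 0 -15 40" --pt "0 0 0 0 0 -45 40" --pt "0 0 0 0 0 -85 40" --pt "0 0 0 0 0 -100 40" --pt "0 0 0 0 0 -100 40" --pt "0 0 0 0 0 -100 40"

```text
time: 15.9
tool_pos: [0.4838, 0.2265, 0.2065]
tcp_rot: [[1.0, 0.027, -0.0], [0.027, -1.0, -0.0], [-0.0, 0.0, -1.0]]
contact_force: [-0.2, -0.1, -0.3]
opening: 0.468
grip_force: 0.0
```

Run:
```python
from h import *
s=arm.read_state(); print(s['time'],s['tool_pos'].round(4),s['tcp_rot'].round(3).tolist())
d=wcam(); cv2.imwrite('pics/rest2.png',d['color'][60:320,200:460,::-1]); C=wcloud(d); Z=C[...,2]; hsv=cv2.cvtColor(d['color'],cv2.COLOR_RGB2HSV); h,ss,v=[hsv[...,i] for i in range(3)]
m=((h<8)|(h>172))&(ss>150)&(Z>.04)&(Z<.17)&(abs(C[...,1]-.226)<.02); P=C[m]
print(P.min(0).round(4),P.max(0).round(4))
for x in np.arange(.46,.56,.01):
    q=P[abs(P[:,0]-x)<.004]
    if len(q): print(x.round(2),np.round([(q[:,1].min()+q[:,1].max())/2*1000,np.ptp(q[:,1])*1000,np.median(q[:,2])*1000],1),len(q))
```

```text
15.9 [0.4838 0.2265 0.2065] [[1.0, 0.027, -0.0], [0.027, -1.0, -0.0], [-0.0, 0.0, -1.0]]
[0.4628 0.2202 0.0637] [0.5535 0.2331 0.1532]
0.46 [227.1   7.2 152.1] 11
0.47 [227.3   7.5 145.7] 229
0.48 [227.2   8.  135.9] 216
0.49 [227.1   7.6 125.9] 193
0.5 [226.6   8.7 115.5] 195
0.51 [226.8   8.9 105.9] 191
0.52 [227.1   9.2  95.7] 188
0.53 [226.5  12.6  84.8] 200
0.54 [226.8  12.5  78.2] 209
0.55 [226.7  12.1  68.7] 166
```

View pics/rest2.png

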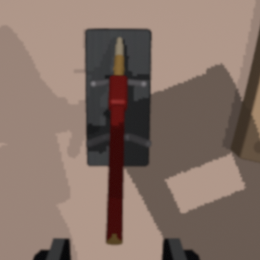

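The picture shows the brush lying in both forks again, at (117,60) to (114,240), with the same heights as before. Now to the lid.

apply_moves --pt "0 0 0 104.2 457.9 0 45" --pt "0 0 0 104.2 457.9 0 45" --pt "0 0 0 104.2 457.9 0 45" --pt "0 0 0 104.2 457.9 0 45" --pt "0 0 0 104.2 457.9 0 45" --pt "0 0 0 104.2 457.9 0 45" --pt "0 0 0 104.2 457.9 50 45" --pt "0 0 0 104.2 457.9 80 45" --pt "0 0 0 104.2 457.9 100 45" --pt "0 0 0 104.2 457.9 100 45" --pt "0 0 0 104.2 457.9 100 45" --pt "0 0 0 104.2 457.9 100 45" --pt "0 0 0 104.2 457.9 100 45" --pt "0 0 0 104.2 457.9 100 45" --pt "0 0 0 104.2 457.9 100 45"

```text
time: 17.45
tool_pos: [0.6009, -0.2274, 0.108]
tcp_rot: [[1.0, 0.028, 0.001], [0.028, -1.0, -0.001], [0.001, 0.001, -1.0]]
contact_force: [-0.3, -0.7, 0.5]
opening: 0.529
grip_force: 0.0
```

```bash
cat > lid.py <<'E'
from h import *
s=arm.read_state(); print(s['time'],s['tool_pos'].round(4),s['tcp_rot'].round(3).tolist())
def fit(q): A=np.c_[2*q,np.ones(len(q))]; x=np.linalg.lstsq(A,(q**2).sum(1),rcond=None)[0]; return x[:2].round(1),np.sqrt(x[2]+x[0]**2+x[1]**2).round(1)
for n in('wrist','scene','top'):
    d=cam(n); C=wcloud(d) if n=='wrist' else cloud(d); C[d['z_map']<=0]=-9; Z=C[...,2]
    hsv=cv2.cvtColor(d['color'],cv2.COLOR_RGB2HSV); h,ss,v=[hsv[...,i] for i in range(3)]; xy=C[...,:2]*1000
    b=(h>95)&(h<125)&(ss>90)&(np.hypot(xy[...,0]-600,xy[...,1]+228)<120)&(Z>.003)&(Z<.2)
    zt=Z[b].max() if b.any() else 0
    k=b&(Z>zt-.006); D=b&(Z<zt-.018)&(Z>zt-.026)
    print(n,b.sum(),'ztop',round(float(zt),4))
    for nm,m in(('knob',k),('disc',D)):
        if m.sum()>8: print('  ',nm,m.sum(),C[m].mean(0).round(4),cv2.minEnclosingCircle(xy[m].astype(np.float32)))
    if D.sum()>50: # plane tilt of disc
        P=C[D]; c,*_=np.linalg.lstsq(np.c_[P[:,:2]-P[:,:2].mean(0),np.ones(len(P))],P[:,2],rcond=None); print('   disc tilt deg',np.degrees(c[:2]).round(2),'z',c[2].round(4))
    m=(np.hypot(C[...,0]-.502,C[...,1]+.2275)<.04)&(Z>.038)&(Z<.046)&(ss<60)
    if m.sum()>20: print('   pot',m.sum(),cv2.minEnclosingCircle(xy[m].astype(np.float32)))
    if n=='wrist': cv2.imwrite('pics/lidw%d.png'%int(s['time']*10),d['color'][:,:,::-1])
E
python3 lid.py
```

```text
17.45 [ 0.6009 -0.2274  0.108 ] [[1.0, 0.028, 0.001], [0.028, -1.0, -0.001], [0.001, 0.001, -1.0]]
wrist 6401 ztop 0.1965
   pot 1474 ((502.6037292480469, -228.84959411621094), 32.4368896484375)
scene 264 ztop 0.037
   knob 16 [ 0.5993 -0.2286  0.0341] ((602.18994140625, -228.36769104003906), 8.178783416748047)
   disc 170 [ 0.5972 -0.2284  0.0127] ((601.9903564453125, -226.85537719726562), 31.80845832824707)
   disc tilt deg [0.19 0.47] z 0.0127
   pot 153 ((502.5610046386719, -227.5869903564453), 32.27786636352539)
top 0 ztop 0.0
```

```bash
sed -i 's/&(Z<.2)/\&(Z<ZT)/; s/^s=arm/import sys; ZT=float(sys.argv[1]); s=arm/' lid.py; python3 lid.py .045 | head -6
```

```text
17.6 [ 0.6008 -0.2278  0.1077] [[1.0, 0.028, 0.001], [0.028, -1.0, -0.0], [0.001, 0.0, -1.0]]
wrist 6406 ztop 0.0361
   knob 592 [ 0.6024 -0.2298  0.0334] ((601.5310668945312, -229.9318389892578), 9.116726875305176)
   disc 5573 [ 0.6041 -0.2296  0.0118] ((601.7509765625, -229.18980407714844), 32.40914535522461)
   disc tilt deg [-0.04 -0.03] z 0.0118
   pot 1462 ((502.61431884765625, -228.59715270996094), 32.423282623291016)
```

Lid centre is (601.3,-228.7), and the lid-to-pot offset agrees across the three cameras at (-98.9,+0.4) mm. Grasping the knob with fingertips 3 mm above the disc.

apply_moves --pt "0 0 0 0.4 0.9 35 45" --pt "0 0 0 0.4 0.9 60 45" --pt "0 0 0 0.4 0.9 78 45" --pt "0 0 0 0.4 0.9 88 45" --pt "0 0 0 0.4 0.9 92.5 45" --pt "0 0 0 0.4 0.9 92.5 45" --pt "0 0 0 0.4 0.9 92.5 34" --pt "0 0 0 0.4 0.9 92.5 26" --pt "0 0 0 0.4 0.9 92.5 21" --pt "0 0 0 0.4 0.9 92.5 18" --pt "0 0 0 0.4 0.9 92.5 10" --pt "0 0 0 0.4 0.9 92.5 10" --pt "0 0 0 0.4 0.9 92.5 10" --pt "0 0 0 0.4 0.9 92.5 10" --force 40

```text
time: 19.15
tool_pos: [0.6013, -0.2295, 0.0151]
tcp_rot: [[1.0, 0.027, 0.001], [0.027, -1.0, -0.0], [0.001, 0.0, -1.0]]
contact_force: [-1.1, -0.4, 5.8]
opening: 0.194
grip_force: 39.0
```

apply_moves --pt "0 0 0 0 0 -5 10" --pt "0 0 0 0 0 -15 10" --pt "0 0 0 0 0 -35 10" --pt "0 0 0 0 0 -55 10" --pt "0 0 0 0 0 -65 10" --pt "0 0 0 -10 0 -65 10" --pt "0 0 0 -35 0 -65 10" --pt "0 0 0 -65 -1.5 -65 10" --pt "0 0 0 -88 -2.5 -65 10" --pt "0 0 0 -98.9 -3.1 -65 10" --pt "0 0 0 -98.9 -3.1 -65 10" --pt "0 0 0 -98.9 -3.1 -65 10" --pt "0 0 0 -98.9 -3.1 -65 10"

```text
time: 20.45
tool_pos: [0.5033, -0.2291, 0.0794]
tcp_rot: [[1.0, 0.027, 0.001], [0.027, -1.0, -0.001], [0.001, 0.001, -1.0]]
contact_force: [0.8, 0.6, -0.9]
opening: 0.193
grip_force: 39.0
```

```bash
python3 lid.py .115; ls pics
```

```text
20.45 [ 0.5033 -0.2291  0.0794] [[1.0, 0.027, 0.001], [0.027, -1.0, -0.001], [0.001, 0.001, -1.0]]
wrist 9853 ztop 0.107
   knob 35 [ 0.5067 -0.2291  0.1033] ((509.6759033203125, -228.94337463378906), 21.959365844726562)
   disc 409 [ 0.5102 -0.229   0.085 ] ((509.5888671875, -228.90919494628906), 21.126474380493164)
   disc tilt deg [-8.08 -0.62] z 0.085
   pot 1014 ((512.2606811523438, -227.99411010742188), 30.042295455932617)
scene 119 ztop 0.0798
   knob 100 [ 0.5122 -0.2227  0.0762] ((505.12744140625, -226.75070190429688), 31.682893753051758)
   pot 81 ((503.1551818847656, -225.7627410888672), 31.34188461303711)
top 0 ztop 0.0
above.png
back.png
backs.png
backw.png
dab.png
dabs.png
dabw.png
dabz.png
dip.png
hov.png
hovs.png
hovw.png
lidw174.png
lidw176.png
lidw204.png
lift.png
potw.png
rest.png
rest2.png
scene0.png
top0.png
w1.png
```

Run:
```python
from h import *
s=arm.read_state(); print(s['time'],s['tool_pos'].round(4))
for n in('wrist','scene'):
    d=cam(n); C=wcloud(d) if n=='wrist' else cloud(d); C[d['z_map']<=0]=-9; Z=C[...,2]
    hsv=cv2.cvtColor(d['color'],cv2.COLOR_RGB2HSV); h,ss,v=[hsv[...,i] for i in range(3)]; xy=C[...,:2]*1000
    b=(h>95)&(h<125)&(ss>90)&(np.hypot(xy[...,0]-503,xy[...,1]+228)<45)&(Z>.070)&(Z<.082)
    P=C[b]; c,*_=np.linalg.lstsq(np.c_[P[:,:2]-P[:,:2].mean(0),np.ones(len(P))],P[:,2],rcond=None); print(n,b.sum(),cv2.minEnclosingCircle(xy[b].astype(np.float32)),'tilt',np.degrees(c[:2]).round(2),'z',c[2].round(4))
    m=(np.hypot(C[...,0]-.502,C[...,1]+.2275)<.04)&(Z>.038)&(Z<.046)&(ss<60); print(' pot',m.sum(),cv2.minEnclosingCircle(xy[m].astype(np.float32)))
```

```text
20.6 [ 0.5027 -0.2288  0.0793]
wrist 8174 ((503.85174560546875, -228.9716033935547), 32.26691818237305) tilt [-0.87  0.03] z 0.0759
 pot 1048 ((512.4676513671875, -228.9076690673828), 30.488245010375977)
scene 142 ((503.34619140625, -225.87936401367188), 31.88504409790039) tilt [-0.08 -0.27] z 0.0758
 pot 84 ((504.03619384765625, -225.6644744873047), 31.78616714477539)
```

View pics/lidw204.png

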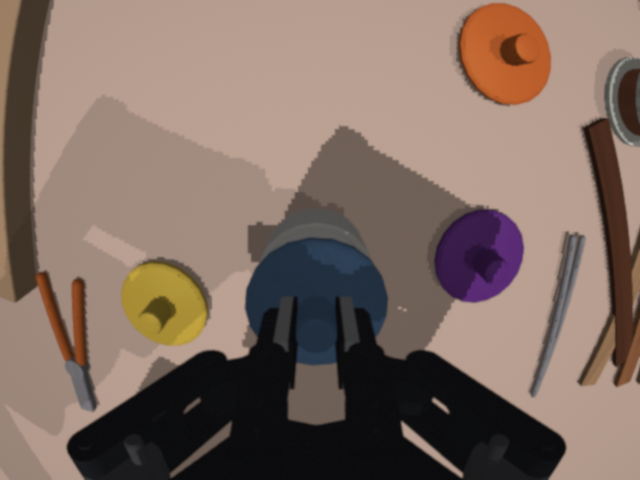

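The view shows the lid level, at (316,300), with the pot mouth's rim just showing behind it at (318,235). Offset is under 1 mm, so I lower it.

apply_moves --pt "0 0 0 -0.6 0 8 10" --pt "0 0 0 -0.6 0 15 10" --pt "0 0 0 -0.6 0 20 10" --pt "0 0 0 -0.6 0 23.5 10" --pt "0 0 0 -0.6 0 25.5 10" --pt "0 0 0 -0.6 0 26.8 10" --pt "0 0 0 -0.6 0 27.5 10" --pt "0 0 0 -0.6 0 27.8 10" --pt "0 0 0 -0.6 0 27.8 10" --pt "0 0 0 -0.6 0 27.8 10" --pt "0 0 0 -0.6 0 27.8 10"

```text
time: 21.8
tool_pos: [0.5014, -0.2288, 0.0517]
tcp_rot: [[1.0, 0.027, 0.0], [0.027, -1.0, -0.0], [0.0, 0.0, -1.0]]
contact_force: [-0.1, -0.7, -1.1]
opening: 0.194
grip_force: 39.0
```

apply_moves --pt "0 0 0 0 0 0.4 10" --pt "0 0 0 0 0 0.6 10" --pt "0 0 0 0 0 0.6 10" --pt "0 0 0 0 0 0.6 10"

```text
time: 22.2
tool_pos: [0.5014, -0.2289, 0.0512]
tcp_rot: [[1.0, 0.027, 0.0], [0.027, -1.0, -0.0], [0.0, 0.0, -1.0]]
contact_force: [-1.0, 0.4, 3.8]
opening: 0.192
grip_force: 39.4
```

Seated: 3.8 N upward. Release and retreat.

apply_moves --pt "0 0 0 0 0 0.3 18" --pt "0 0 0 0 0 0.3 20" --pt "0 0 0 0 0 0.3 24" --pt "0 0 0 0 0 0 32" --pt "0 0 0 0 0 0 42" --pt "0 0 0 0 0 0 50" --pt "0 0 0 0 0 0 50" --pt "0 0 0 0 0 -20 50" --pt "0 0 0 0 0 -60 50" --pt "0 0 0 0 0 -100 50" --pt "0 0 0 -30 0 -130 50" --pt "0 0 0 -30 0 -130 50" --pt "0 0 0 -30 0 -130 50" --pt "0 0 0 -30 0 -130 50"

```text
time: 23.6
tool_pos: [0.4713, -0.2294, 0.1801]
tcp_rot: [[1.0, 0.027, -0.001], [0.027, -1.0, 0.001], [-0.001, -0.001, -1.0]]
contact_force: [-0.4, -0.2, -0.1]
opening: 0.586
grip_force: 0.0
```

Run:
```python
from h import *
s=arm.read_state(); print(s['time'],s['tool_pos'].round(4),s['contact_force'].round(1))
for n in('wrist','scene'):
    d=cam(n); C=wcloud(d) if n=='wrist' else cloud(d); C[d['z_map']<=0]=-9; Z=C[...,2]
    hsv=cv2.cvtColor(d['color'],cv2.COLOR_RGB2HSV); h,ss,v=[hsv[...,i] for i in range(3)]; xy=C[...,:2]*1000
    B=(h>95)&(h<125)&(ss>90)&(np.hypot(xy[...,0]-503,xy[...,1]+228)<50)
    b=B&(Z>.043)&(Z<.056)
    P=C[b]; c,*_=np.linalg.lstsq(np.c_[P[:,:2]-P[:,:2].mean(0),np.ones(len(P))],P[:,2],rcond=None); print(n,b.sum(),cv2.minEnclosingCircle(xy[b].astype(np.float32)),'tilt',np.degrees(c[:2]).round(2),'z',c[2].round(4)); k=B&(Z>.064)&(Z<.075); print('knob',C[k].mean(0).round(4))
cv2.imwrite('pics/end.png',d['color'][:,:,::-1])
```

```text
23.6 [ 0.4713 -0.2294  0.1801] [-0.4 -0.2 -0.1]
wrist 4839 ((502.0229187011719, -228.89920043945312), 32.021392822265625) tilt [-0.17 -0.  ] z 0.0479
knob [ 0.5022 -0.2288  0.0694]
scene 289 ((503.89141845703125, -227.43284606933594), 32.41905212402344) tilt [-0.67  0.21] z 0.0479
knob [ 0.5013 -0.2291  0.0694]
```

View pics/end.png

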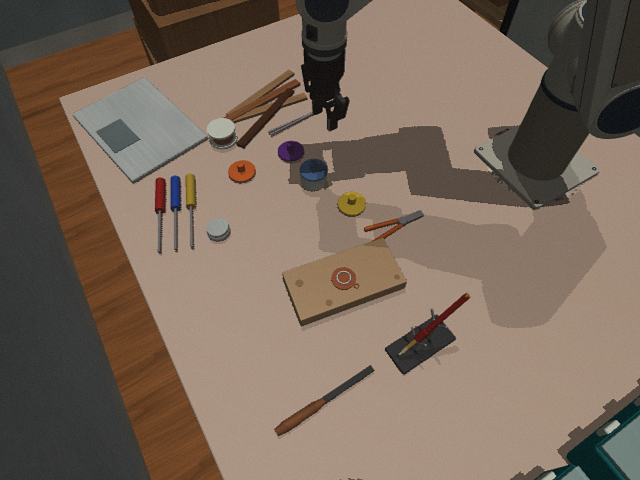

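The lid sits flat on the pot at (313,172), with its disc top at 48 mm as expected. The brush is in its rest at (435,325), the pendant (344,279) is unmoved, and the robot is clear.

```bash
python3 -c "from workcell import arm; print(arm.job_done())"
```

```text
the job is handed in; nothing more can be done
None
```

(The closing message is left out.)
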